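# Complete the service kit and shut its gate

## Task

The open-fronted tray must hold exactly one bracket, one cover and one spindle, lying flat and fully inside; one of the three types is already in it, so slide in one of each of the two missing types along the bench, without lifting or tipping them, and leave the spare parts and everything else where they lie. Then push the red tab to slide the gate fully shut across the mouth.

Things in the scene. Friction and masses are not known exactly. Their poses are not given: they have to be found in the camera images.
- kit_tray: Fixed tray: green walls 30 mm high, 5 mm thick, on three sides of a space of 280 mm (its y) by 90 mm (its x), open on the -x side, towards the robot; no step, parts slide in along the bench. Origin at bench height in the middle of that space: back wall's inner face at x = +45 mm, side walls' at y = +-140 mm, mouth at x = -45 mm; turned up to 0.1 rad.
- gate (a joint): How far the sliding gate has been pushed along the tray's +y, in m: 0 to 0.03 at the start (fully clear of the mouth), 0.325 at its end stop (fully shut, the bar across the whole mouth). About 2 N slides it; it stays where left. Its 22 mm high steel guide is beyond the tray's right wall (tray x -67 to -45, y -160 to -405 mm), its catch at y 145 to 170 mm.
- gate_tab (a point): Middle of the exposed part of the red upright tab on the leading end of the gate's bar, 34 mm above the bench. The tab is 14 x 14 mm, its top 48 mm above the bench; the bar (10 mm wide, top 21 mm above the bench) trails behind it on its -y side. Axes as the tray's; it moves along the tray's y with the gate.
- bracket_a_mid (a point): Bracket A of two alike: L-shaped brass-coloured angle bracket: base plate 50 x 46 mm, 8 mm thick, with an upright flange 36 mm high and 8 mm thick standing on the base's +x edge. The point is the middle of its footprint, 18 mm above its underside; x along the 50 mm side, z up. About 120 g. One of the six parts starts in the tray, five in a row before it.
- cover_a_mid (a point): Cover A of two alike: round blue cap: disc of diameter 52 mm, 14 mm high, with a boss of diameter 28 mm on it, 22 mm high in all. The point is on its axis, 11 mm above its underside; z up. About 100 g. One of the six parts starts in the tray, five in a row before it.
- spindle_a_mid (a point): Spindle A of two alike: steel spindle lying flat on its square middle (22 x 22 mm, 40 mm long), with 10 mm long round stubs of diameter 16 mm at both ends, 60 mm over all along its y axis. The point is its centre, 11 mm above the surface; z up. About 160 g. One of the six parts starts in the tray, five in a row before it.
- bracket_b_mid (a point): Bracket B of two alike: L-shaped brass-coloured angle bracket: base plate 50 x 46 mm, 8 mm thick, with an upright flange 36 mm high and 8 mm thick standing on the base's +x edge. The point is the middle of its footprint, 18 mm above its underside; x along the 50 mm side, z up. About 120 g. One of the six parts starts in the tray, five in a row before it.
- cover_b_mid (a point): Cover B of two alike: round blue cap: disc of diameter 52 mm, 14 mm high, with a boss of diameter 28 mm on it, 22 mm high in all. The point is on its axis, 11 mm above its underside; z up. About 100 g. One of the six parts starts in the tray, five in a row before it.
- spindle_b_mid (a point): Spindle B of two alike: steel spindle lying flat on its square middle (22 x 22 mm, 40 mm long), with 10 mm long round stubs of diameter 16 mm at both ends, 60 mm over all along its y axis. The point is its centre, 11 mm above the surface; z up. About 160 g. One of the six parts starts in the tray, five in a row before it.
- tape_mid (a point): Bystander: cardboard roll, outer diameter 72 mm, 24 mm high; the point is its centre, 12 mm up
- oil_mid (a point): Bystander: white bottle with red cap, diameter 56 mm, 150 mm high; the point is on its axis, 75 mm up
- wrench_grip (a point): Bystander: steel wrench lying behind the tray; the point is on its handle
- marker_mid (a point): Bystander: black marker pen, diameter 16 mm, 120 mm long, lying behind the tray's right side; the point is its centre

How it is judged:
On the way, in this order (a step that is already met when the one before it is completed fails the run):
1. the tray holds exactly one of each type, the gate still open (((x of bracket_a_mid in the frame of kit_tray between -0.028 and 0.045 m and y of bracket_a_mid in the frame of kit_tray between -0.14 and 0.14 m and height (world z) of bracket_a_mid below 0.026 m and angle between bracket_a_mid's own z axis and vertical below 0.2 rad and distance of bracket_b_mid from where it was at the start of the episode below 0.03 m and x of bracket_b_mid in the frame of kit_tray below -0.08 m) or (x of bracket_b_mid in the frame of kit_tray between -0.028 and 0.045 m and y of bracket_b_mid in the frame of kit_tray between -0.14 and 0.14 m and height (world z) of bracket_b_mid below 0.026 m and angle between bracket_b_mid's own z axis and vertical below 0.2 rad and distance of bracket_a_mid from where it was at the start of the episode below 0.03 m and x of bracket_a_mid in the frame of kit_tray below -0.08 m)) and ((x of cover_a_mid in the frame of kit_tray between -0.028 and 0.045 m and y of cover_a_mid in the frame of kit_tray between -0.14 and 0.14 m and height (world z) of cover_a_mid below 0.019 m and angle between cover_a_mid's own z axis and vertical below 0.2 rad and distance of cover_b_mid from where it was at the start of the episode below 0.03 m and x of cover_b_mid in the frame of kit_tray below -0.08 m) or (x of cover_b_mid in the frame of kit_tray between -0.028 and 0.045 m and y of cover_b_mid in the frame of kit_tray between -0.14 and 0.14 m and height (world z) of cover_b_mid below 0.019 m and angle between cover_b_mid's own z axis and vertical below 0.2 rad and distance of cover_a_mid from where it was at the start of the episode below 0.03 m and x of cover_a_mid in the frame of kit_tray below -0.08 m)) and ((x of spindle_a_mid in the frame of kit_tray between -0.028 and 0.045 m and y of spindle_a_mid in the frame of kit_tray between -0.14 and 0.14 m and height (world z) of spindle_a_mid below 0.019 m and angle between spindle_a_mid's own z axis and vertical below 0.2 rad and distance of spindle_b_mid from where it was at the start of the episode below 0.03 m and x of spindle_b_mid in the frame of kit_tray below -0.08 m) or (x of spindle_b_mid in the frame of kit_tray between -0.028 and 0.045 m and y of spindle_b_mid in the frame of kit_tray between -0.14 and 0.14 m and height (world z) of spindle_b_mid below 0.019 m and angle between spindle_b_mid's own z axis and vertical below 0.2 rad and distance of spindle_a_mid from where it was at the start of the episode below 0.03 m and x of spindle_a_mid in the frame of kit_tray below -0.08 m)) and value of joint gate below 0.06 m), for 0.2 s.
2. the gate is shut on the complete kit (((x of bracket_a_mid in the frame of kit_tray between -0.028 and 0.045 m and y of bracket_a_mid in the frame of kit_tray between -0.14 and 0.14 m and height (world z) of bracket_a_mid below 0.026 m and angle between bracket_a_mid's own z axis and vertical below 0.2 rad and distance of bracket_b_mid from where it was at the start of the episode below 0.03 m and x of bracket_b_mid in the frame of kit_tray below -0.08 m) or (x of bracket_b_mid in the frame of kit_tray between -0.028 and 0.045 m and y of bracket_b_mid in the frame of kit_tray between -0.14 and 0.14 m and height (world z) of bracket_b_mid below 0.026 m and angle between bracket_b_mid's own z axis and vertical below 0.2 rad and distance of bracket_a_mid from where it was at the start of the episode below 0.03 m and x of bracket_a_mid in the frame of kit_tray below -0.08 m)) and ((x of cover_a_mid in the frame of kit_tray between -0.028 and 0.045 m and y of cover_a_mid in the frame of kit_tray between -0.14 and 0.14 m and height (world z) of cover_a_mid below 0.019 m and angle between cover_a_mid's own z axis and vertical below 0.2 rad and distance of cover_b_mid from where it was at the start of the episode below 0.03 m and x of cover_b_mid in the frame of kit_tray below -0.08 m) or (x of cover_b_mid in the frame of kit_tray between -0.028 and 0.045 m and y of cover_b_mid in the frame of kit_tray between -0.14 and 0.14 m and height (world z) of cover_b_mid below 0.019 m and angle between cover_b_mid's own z axis and vertical below 0.2 rad and distance of cover_a_mid from where it was at the start of the episode below 0.03 m and x of cover_a_mid in the frame of kit_tray below -0.08 m)) and ((x of spindle_a_mid in the frame of kit_tray between -0.028 and 0.045 m and y of spindle_a_mid in the frame of kit_tray between -0.14 and 0.14 m and height (world z) of spindle_a_mid below 0.019 m and angle between spindle_a_mid's own z axis and vertical below 0.2 rad and distance of spindle_b_mid from where it was at the start of the episode below 0.03 m and x of spindle_b_mid in the frame of kit_tray below -0.08 m) or (x of spindle_b_mid in the frame of kit_tray between -0.028 and 0.045 m and y of spindle_b_mid in the frame of kit_tray between -0.14 and 0.14 m and height (world z) of spindle_b_mid below 0.019 m and angle between spindle_b_mid's own z axis and vertical below 0.2 rad and distance of spindle_a_mid from where it was at the start of the episode below 0.03 m and x of spindle_a_mid in the frame of kit_tray below -0.08 m)) and value of joint gate above 0.31 m), for 0.2 s.
At the end, for the whole second after the job is handed in: Of each type one lies flat (0.2 rad) in the tray, its middle between the side walls and at most 28 mm on the mouth side of the tray's middle; the other is outside, within 30 mm of its start. Gate still and within 15 mm of its end stop (all of step 2 and velocity of joint gate between -0.02 and 0.02 m/s); the robot touches nothing.
It fails at once if a bracket is lifted 20 mm or more, or tipped by 0.5 rad or more (height (world z) of any of bracket_a_mid, bracket_b_mid above 0.038 m or angle between any of bracket_a_mid, bracket_b_mid's own z axis and vertical above 0.5 rad).
It fails at once if a cover is lifted 20 mm or more, or tipped by 0.5 rad or more (height (world z) of any of cover_a_mid, cover_b_mid above 0.031 m or angle between any of cover_a_mid, cover_b_mid's own z axis and vertical above 0.5 rad).
It fails at once if a spindle is lifted 20 mm or more, or tipped by 0.5 rad or more (height (world z) of any of spindle_a_mid, spindle_b_mid above 0.031 m or angle between any of spindle_a_mid, spindle_b_mid's own z axis and vertical above 0.5 rad).
It fails at once if a bystander (roll, bottle, wrench, marker) is moved by 40 mm or more (distance of any of tape_mid, oil_mid, wrench_grip, marker_mid from where it was at the start of the episode above 0.04 m).
It also fails if it takes over 61 s, if anything falls off the work surface, if the arm or the gripper's body presses on something with over 40 N, if the wrist force passes 120 N, or if a joint passes its speed limit or range.

## Robot

A 6-joint arm with a two-finger parallel gripper is mounted at the origin on the work surface. World frame = base frame: x ahead of the robot, y to its left, z up, the work surface at z = 0. Lengths are in m, angles in rad, forces in N, time in s.
With the tool pointing down it reaches from about 0.35 to 0.925 m from the base axis. Payload 6.4 kg.
Tool frame: the origin (TCP) lies midway between the tips of the shut fingers; the grasp point (between the pads) lies arm.grasp_offset behind it (arm.grasp_offset is the distance from the TCP to the grasp point, in m); z points along the fingers, y is the line along which they close (so a half turn about z gives the same grasp; the last joint's range is limited). The gripper opens to 85 mm and grips with 20 to 120 N. Pads are 22 mm wide; open, the fingers measure 114 mm over their backs; the gripper's body (76 mm by 85 mm) begins 54 mm behind the grasp point. The pads swing forward as they close: fully open they stand 13 mm farther back than shut.
Start: joints at [1.065, 0.245, 1.558, -0, 1.339, -0.174], TCP at [0.212, 0.615, 0.231] pointing down, gripper open.
Joint ranges: [-3.13, 3.13], [-1.02, 2.26], [0.13, 2.54], [-0.95, 4.09], [0.21, 2.88], [-2.74, 2.74]. Speed limits (rad/s): [2.57, 2.57, 3.14, 3.14, 3.14, 3.14].

## Interface

Orientations are given as a unit quaternion [w, x, y, z].
In Python, from cell import arm gives the robot as it stands.
- The arm moves only by the shell command python3 -m inch 'ROWS' [OPENING] [FORCE]. ROWS is a JSON object of lists of equal length, an entry for each row: "travel": the shift along the tool's x, y, z in m, a list of three; "turn": the turn about the tool's z in degrees. In form: {"travel": [[tx, ty, tz], ...], "turn": [turn, ...]}. A call has 1 to 12 rows; each row is the pose to reach, as a shift and turn from the pose commanded when the call began, along the tool's axes at that moment; what a row does not reach only later rows make up. A row lasts 1/12 s, in which the tool goes at most 41.7 mm and 7.16 degrees, less where a joint would pass 70% of its speed; a pose out of reach is approached as far as the arm can. A call with a gripper value outside its range is refused whole. OPENING is the finger opening in m, from 0 to 0.0854, set as the call begins (- or left out, the last holds). The fingers move at their own pace and stop on an object; FORCE is the grip in N (left out, the last holds). Time passes only in rows, so rows that repeat a pose let the fingers close. It gives the time, the measured TCP pose, the force, the opening and the grip force at its end, in the units of the state.
- arm.observe(): the state, without advancing time (a new reading comes with each control period).
- arm.camera(name): name is "scene" or "top" or "wrist"; returns a dict with "image" (480x640x3 uint8, red, green, blue), "fx", "fy", "cx", "cy" (pixels), "eye" and "rotation" of the camera in the world. Camera axes: x right, y down, z forward; pixel columns grow to the right and rows downward; lengths in m; the calibration is good to about 2 mm. The wrist camera is an equidistant fisheye: a pixel r from the principal point sees the ray r / f radians off the axis. A picture is of the moment at which its call begins. There is no depth.
- arm.job_done(): hands the job in; it is judged then, once.
Trained networks look in a picture, given as the dict that the camera call returned (one of the last four; its "shot" number tells which), for a name from the list of things; names that differ only in an ending like _2 or _b are one class to them, and where a whole thing is asked for, a point or a joint stands for the part that bears it (a point fixed in the world has none). Each returns a list of dicts, best first, with "score" (0 to 1); they miss things now and then, are a little off and sometimes report something else, mostly with a low value. They report only what shows in the picture. A call takes as long as a camera call.
- arm.trace(picture, thing): "pixels" (480x640 bool, what is visible of it).
- arm.spot_point(picture, thing): "point" ([x, y, z] in m, in the coordinates of the camera as it stood for that picture, good to about 4 mm: a listed point, or the origin of a listed thing).
The state is a dict: "clock": time; "joint_positions": joint angles; "joint_velocities": joint speeds; "joint_torque": joint torques, N m; "position": TCP position; "tcp_rot": TCP orientation; "contact_force": force on the tool from outside, world axes, zero at the start; "ft_torque": the same for the moment, N m; "opening": finger opening in m; "grasp_force": force on a finger pad.
Only numpy, scipy, OpenCV 4.12 (cv2) and the standard library are available. Lean on these libraries where they do the work, as an engineer would, in place of code of your own. Each camera call takes 0.05 s, during which the arm holds its last target. There are 200 camera calls.

## Working session

There is one attempt and no reset: what is moved stays moved. The work goes in short steps, Python scripts to look and compute and a shell command to move; the robot and the scene stay as the last step left them, time stands still between calls to the robot, and variables do not carry over. Pictures are saved under pics/ and viewed, at most 10 in all, crops included, and the job is handed in when it is done.

```bash
mkdir -p pics; ls; cat > h.py <<'E'
import numpy as np, cv2
from cell import arm
from scipy.spatial.transform import Rotation as R
def w(c,p): return np.array(c['eye'])+np.array(c['rotation'])@np.array(p)
def save(c,n): cv2.imwrite('pics/'+n,cv2.cvtColor(c['image'],cv2.COLOR_RGB2BGR))
E
python3 - <<'E'
from h import *
s=arm.observe();print(s['clock'],s['position'],s['tcp_rot'],arm.grasp_offset)
c=arm.camera('top');save(c,'top.png');print(c['eye'],c['rotation'],c['fx'],c['cx'],c['cy'])
for t in ['kit_tray','gate_tab','bracket_a_mid','cover_a_mid','spindle_a_mid','tape_mid','oil_mid']:
  for d in arm.spot_point(c,t)[:4]: print(t,round(d['score'],2),w(c,d['point']).round(3))
E
```

```text
pics
0.0 [0.21144346 0.61405075 0.23015381] [-3.26597549e-04  1.65125092e-01  9.86272148e-01 -9.20760591e-04] 0.0187
[0.5395779  0.04371487 1.15413883] [-0.01442128  0.71330262 -0.70045318  0.0188876 ] 510.9142672562544 319.7243110264622 238.84847305562263Traceback (most recent call last):
  File "<stdin>", line 5, in <module>
  File "h.py", line 4, in w
    def w(c,p): return np.array(c['eye'])+np.array(c['rotation'])@np.array(p)
                                          ~~~~~~~~~~~~~~~~~~~~~~~^~~~~~~~~~~~
ValueError: matmul: Input operand 1 has a mismatch in its core dimension 0, with gufunc signature (n?,k),(k,m?)->(n?,m?) (size 3 is different from 4)
```

View pics/top.png

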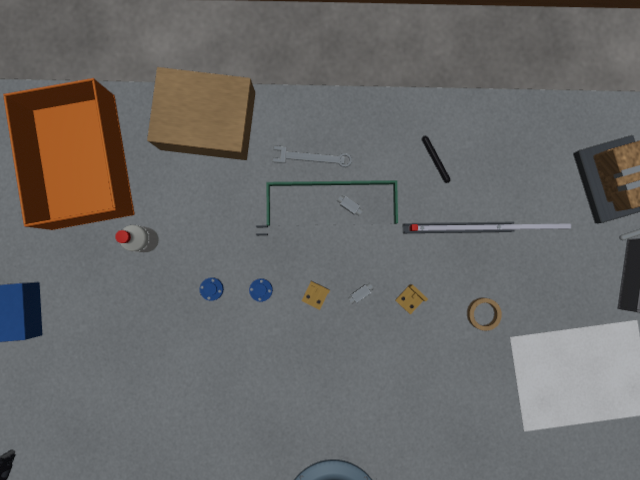

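The top view shows a spindle already in the tray at (349,206). In the row are covers at (211,289) and (261,290), brackets at (316,294) and (410,299), and the spare spindle at (361,293). So I need to slide in one cover and one bracket. The gate tab is at (415,228).

```bash
sed -i "s/np.array(c\['rotation'\])@np.array(p)/R.from_quat(c['rotation'],scalar_first=True).apply(p)/" h.py
python3 - <<'E'
from h import *
c=arm.camera('top')
P={}
for t in ['kit_tray','gate_tab','bracket_a_mid','cover_a_mid','spindle_a_mid','tape_mid','oil_mid']:
  for d in arm.spot_point(c,t)[:4]: print(t,round(d['score'],2),w(c,d['point']).round(3))
def px(u,v,z):
  q=R.from_quat(c['rotation'],scalar_first=True).apply([(u-c['cx'])/c['fx'],(v-c['cy'])/c['fy'],1]);e=np.array(c['eye']);return (e+q*(z-e[2])/q[2]).round(3)
for n,a in dict(backL=(268,183,.03),backR=(396,182,.03),mouthL=(268,226,.03),mouthR=(397,223,.03),tab=(415,228,.048)).items(): print(n,px(*a))
# bracket masks
from itertools import islice
for t in ['bracket_a_mid','cover_a_mid','spindle_a_mid']:
  for d in arm.trace(c,t)[:3]:
    m=d['pixels'].astype('uint8');n,l,st,ce=cv2.connectedComponentsWithStats(m)
    for i in range(1,n):
      if st[i,4]>30:
        r=cv2.minAreaRect(np.argwhere(l==i)[:,::-1].astype(np.float32));print(t,ce[i].round(1),r,px(*ce[i],.011))
im=cv2.cvtColor(c['image'],cv2.COLOR_RGB2BGR)[170:320,190:450]
cv2.imwrite('pics/crop1.png',cv2.resize(im,None,fx=3,fy=3,interpolation=cv2.INTER_CUBIC))
E
```

```text
kit_tray 0.62 [ 0.673  0.012 -0.001]
gate_tab 0.96 [ 0.625 -0.169  0.034]
bracket_a_mid 0.69 [ 0.464 -0.169  0.017]
cover_a_mid 0.71 [0.475 0.277 0.011]
cover_a_mid 0.66 [0.478 0.167 0.013]
spindle_a_mid 0.6 [ 0.473 -0.054  0.016]
spindle_a_mid 0.57 [0.467 0.048 0.014]
tape_mid 0.64 [ 0.434 -0.329  0.01 ]
oil_mid 0.69 [0.587 0.43  0.079]
oil_mid 0.6 [ 0.78  -0.222  0.012]
backL [0.714 0.154 0.03 ]
backR [ 0.722 -0.13   0.03 ]
mouthL [0.619 0.152 0.03 ]
mouthR [ 0.631 -0.133  0.03 ]
tab [ 0.619 -0.169  0.048]
bracket_a_mid [410.1 298. ] ((410.25006103515625, 298.7500305175781), (21.21320343017578, 23.33452033996582), 45.0) [ 0.465 -0.167  0.011]
cover_a_mid [211.1 288.3] ((211.00003051757812, 288.0000305175781), (21.21320343017578, 22.62741470336914), 45.0) [0.479 0.277 0.011]
spindle_a_mid [360.8 292.4] ((360.5586242675781, 293.00341796875), (11.377232551574707, 26.408464431762695), 48.36646270751953) [ 0.476 -0.057  0.011]
```

View pics/crop1.png

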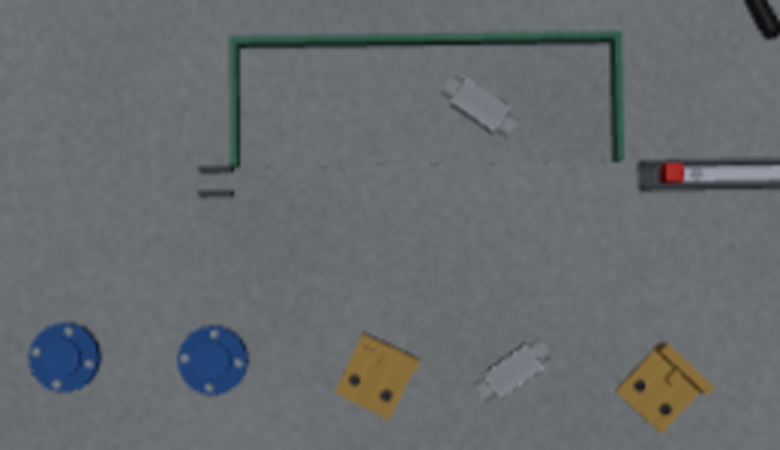

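The crop shows the middle bracket at crop (377,376) with its flange on the upper edge, yaw about -23°. The spindle in the tray is at crop (478,105). The gate tab at (672,172) is clear of the mouth. Plan: put the middle bracket at y≈0.10, then cover (0.478,0.167) at y≈0.033. First I move above the bracket.

```bash
python3 -m inch '{"travel":[[-0.435,-0.452,0.07],[-0.435,-0.452,0.07],[-0.435,-0.452,0.07],[-0.435,-0.452,0.07],[-0.435,-0.452,0.07],[-0.435,-0.452,0.07],[-0.435,-0.452,0.07],[-0.435,-0.452,0.07],[-0.435,-0.452,0.07],[-0.435,-0.452,0.07],[-0.435,-0.452,0.07],[-0.435,-0.452,0.07]],"turn":[4,4,4,4,4,4,4,4,4,4,4,4]}' 0.0854 20
```

```text
clock: 1.65
position: [0.4214, 0.1619, 0.1761]
tcp_rot: [0.001, 0.199, 0.98, 0.0]
contact_force: [1.3, 0.7, -0.0]
opening: 0.0856
grasp_force: 0.0
```

```bash
python3 -m inch '{"travel":[[-0.095,-0.087,0.016],[-0.095,-0.087,0.016],[-0.095,-0.087,0.016],[-0.095,-0.087,0.016],[-0.095,-0.087,0.016],[-0.095,-0.087,0.016]],"turn":[0,0,0,0,0,0]}'
cat > look.py <<'E'
from h import *
import sys
c=arm.camera('wrist')
if len(sys.argv)>1 and sys.argv[1].endswith('png'): save(c,sys.argv[1])
for t in sys.argv[2:]:
  for d in arm.spot_point(c,t)[:3]: print(t,round(d['score'],2),w(c,d['point']).round(3))
s=arm.observe();Q=R.from_quat(s['tcp_rot'],scalar_first=True).as_matrix()
print(s['clock'],s['position'].round(4) if hasattr(s['position'],'round') else s['position'],'x',Q[:,0].round(3),'y',Q[:,1].round(3))
E
python3 look.py w1.png bracket_a_mid cover_a_mid spindle_a_mid kit_tray gate_tab
```

```text
clock: 2.15
position: [0.4741, 0.0467, 0.1598]
tcp_rot: [-0.0, 0.2, 0.98, 0.0]
contact_force: [0.1, 0.4, -0.0]
opening: 0.0856
grasp_force: 0.0
cover_a_mid 0.6 [0.479 0.279 0.012]
spindle_a_mid 0.62 [ 0.475 -0.054  0.008]
spindle_a_mid 0.26 [0.468 0.05  0.021]
kit_tray 0.65 [0.672 0.015 0.005]
gate_tab 0.44 [ 0.475 -0.053  0.008]
2.45 [0.474  0.0477 0.16  ] x [-0.921  0.389 -0.   ] y [0.389 0.921 0.   ]
```

View pics/w1.png

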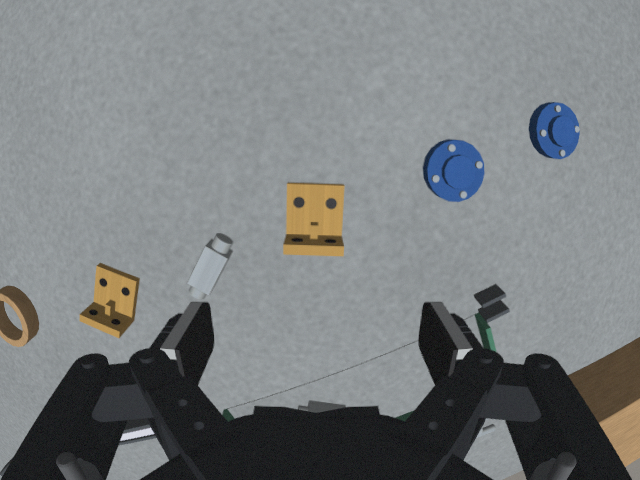

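The wrist view shows the bracket at (315,218), square to the fingers and midway between them, with its flange towards the tray. I descend and grip.

```bash
python3 -m inch '{"travel":[[-0.006,-0.001,0.04],[-0.006,-0.001,0.08],[-0.006,-0.001,0.115],[-0.006,-0.001,0.135],[-0.006,-0.001,0.148],[-0.006,-0.001,0.155],[-0.006,-0.001,0.155]],"turn":[0,0,0,0,0,0,0]}' 0.0854 20
python3 -m inch '{"travel":[[0,0,0],[0,0,0],[0,0,0],[0,0,0],[0,0,0],[0,0,0],[0,0,0],[0,0,0]],"turn":[0,0,0,0,0,0,0,0]}' 0.03 25
```

```text
clock: 3.03
position: [0.4782, 0.0439, 0.0035]
tcp_rot: [-0.001, 0.199, 0.98, -0.0]
contact_force: [1.0, 0.2, 0.5]
opening: 0.0854
grasp_force: 0.0
clock: 3.7
position: [0.4807, 0.0432, 0.0063]
tcp_rot: [0.001, 0.199, 0.98, 0.0]
contact_force: [-1.5, -0.1, 7.2]
opening: 0.0453
grasp_force: 25.8
```

```bash
python3 -m inch '{"travel":[[-0.014,0.006,-0.002],[-0.03,0.02,-0.002],[-0.04,0.04,-0.002],[-0.048,0.058,-0.002],[-0.056,0.074,-0.002],[-0.076,0.084,-0.002],[-0.098,0.095,-0.002],[-0.12,0.107,-0.002],[-0.14,0.118,-0.002],[-0.155,0.126,-0.002],[-0.164,0.131,-0.002],[-0.164,0.131,-0.002]],"turn":[-3,-7,-11,-15,-19,-23,-25,-25,-25,-25,-25,-25]}'
python3 look.py x bracket_a_mid spindle_a_mid cover_a_mid kit_tray
python3 - <<'E'
from h import *
c=arm.camera('top');im=cv2.cvtColor(c['image'],cv2.COLOR_RGB2BGR)[150:330,190:450]
cv2.imwrite('pics/t2.png',cv2.resize(im,None,fx=3,fy=3))
E
```

```text
clock: 4.7
position: [0.6836, 0.0998, 0.0072]
tcp_rot: [0.001, -0.017, 1.0, -0.0]
contact_force: [-0.5, -0.3, -1.0]
opening: 0.0453
grasp_force: 25.8
kit_tray 0.66 [0.675 0.015 0.005]
4.95 [0.6804 0.0998 0.0065] x [-0.999 -0.035  0.001] y [-0.035  0.999  0.   ]
```

View pics/t2.png

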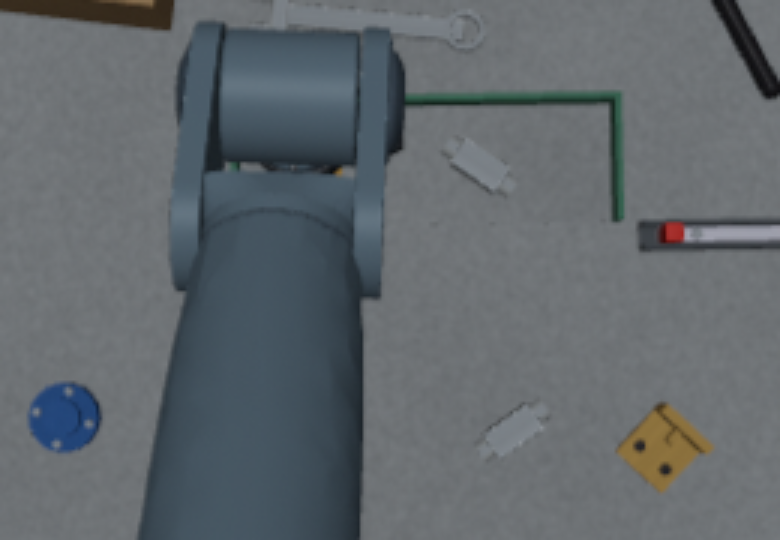

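The arm hides the bracket, but the spare spindle at crop (513,432), spare bracket (664,446) and tray spindle (478,165) have not moved. The tool pose matches the plan, so I release the bracket and rise.

```bash
python3 -m inch '{"travel":[[0,0,0],[0,0,0],[0,0,0],[0,0,0],[0,0,-0.02],[0,0,-0.05],[0,0,-0.09],[0,0,-0.12],[0,0,-0.14],[0.03,0.01,-0.14],[0.07,0.024,-0.14],[0.11,0.04,-0.14]],"turn":[0,0,0,0,0,0,0,0,0,4,11,18]}' 0.058
python3 look.py w2.png bracket_a_mid cover_a_mid kit_tray
```

```text
clock: 6.0
position: [0.5716, 0.135, 0.1475]
tcp_rot: [0.001, 0.143, 0.99, 0.0]
contact_force: [-0.5, 0.6, -0.4]
opening: 0.0579
grasp_force: 0.0
6.2 [0.5714 0.1356 0.1469] x [-0.962  0.274 -0.   ] y [ 0.274  0.962 -0.   ]
```

View pics/w2.png

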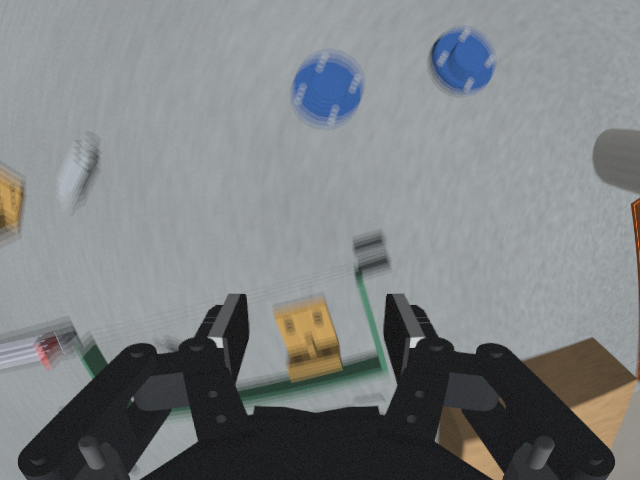

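The picture is blurred by motion, but shows the bracket at (308,338) flat inside the tray by the left wall. Next I go above the near cover, seen at (328,88), with the fingers along x.

```bash
python3 -m inch '{"travel":[[0.03,0.002,0],[0.06,0.004,0],[0.09,0.005,0],[0.099,0.005,0],[0.099,0.005,0.01],[0.099,0.005,0.02],[0.099,0.005,0.02],[0.099,0.005,0.02],[0.099,0.005,0.02],[0.099,0.005,0.02],[0.099,0.005,0.02],[0.099,0.005,0.02]],"turn":[6,13,20,27,34,41,48,55,61,67,72,72]}' 0.0854
python3 -m inch '{"travel":[[0,0,0],[0,0,0]],"turn":[0,0]}'
python3 look.py w3.png cover_a_mid
python3 - <<'E'
from h import *
c=arm.camera('wrist');s=arm.observe()
hsv=cv2.cvtColor(c['image'],cv2.COLOR_RGB2HSV);m=cv2.inRange(hsv,(100,120,60),(125,255,255))
n,l,st,ce=cv2.connectedComponentsWithStats(m)
for i in range(1,n):
  if st[i,4]>300:
    d=(ce[i]-[c['cx'],c['cy']])/c['fx'];r=np.hypot(*d);v=np.r_[d/r*np.sin(r),np.cos(r)]
    q=R.from_quat(c['rotation'],scalar_first=True).apply(v);e=np.array(c['eye']);print(ce[i],st[i,4],(e+q*(.012-e[2])/q[2]).round(4))
E
```

```text
clock: 7.2
position: [0.4807, 0.1671, 0.1279]
tcp_rot: [0.001, 0.695, 0.719, 0.001]
contact_force: [1.0, -0.6, 0.4]
opening: 0.0853
grasp_force: 0.0
clock: 7.37
position: [0.4796, 0.1672, 0.1273]
tcp_rot: [0.0, 0.694, 0.72, 0.0]
contact_force: [0.7, 0.3, 0.1]
opening: 0.0857
grasp_force: 0.0
cover_a_mid 0.61 [0.479 0.278 0.008]
7.4667 [0.479  0.1673 0.1271] x [-0.036  0.999  0.   ] y [0.999 0.036 0.   ]
[320.70397384  75.34632797] 3976 [0.4775 0.2795 0.012 ]
[314.60962123 228.830799  ] 3617 [0.4772 0.1712 0.012 ]
```

View pics/w3.png

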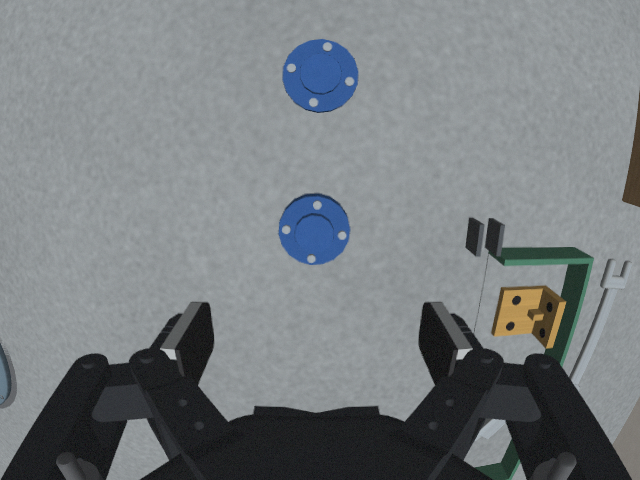

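The cover is at (314,229), centred between the fingers. The bracket is flat in the tray at (528,315). I descend, then grip the cover.

```bash
python3 -m inch '{"travel":[[0.002,-0.001,0.04],[0.002,-0.001,0.075],[0.002,-0.001,0.1],[0.002,-0.001,0.113],[0.002,-0.001,0.12],[0.002,-0.001,0.12]],"turn":[0,0,0,0,0,0]}' 0.0854 20
python3 -m inch '{"travel":[[0,0,0],[0,0,0],[0,0,0],[0,0,0],[0,0,0],[0,0,0],[0,0,0]],"turn":[0,0,0,0,0,0,0]}' 0.03 20
```

```text
clock: 8.02
position: [0.4764, 0.1692, 0.0054]
tcp_rot: [-0.001, 0.695, 0.719, -0.001]
contact_force: [-0.2, -0.4, 0.7]
opening: 0.0853
grasp_force: 0.0
clock: 8.6
position: [0.4787, 0.1695, 0.0085]
tcp_rot: [0.001, 0.695, 0.719, 0.001]
contact_force: [-1.6, -0.5, 5.8]
opening: 0.0502
grasp_force: 19.9
```

```bash
python3 -m inch '{"travel":[[-0.015,0.01,-0.001],[-0.04,0.025,-0.001],[-0.068,0.042,-0.001],[-0.095,0.06,-0.001],[-0.12,0.075,-0.001],[-0.14,0.0875,-0.001],[-0.142,0.105,-0.001],[-0.143,0.125,-0.001],[-0.143,0.145,-0.001],[-0.143,0.163,-0.001],[-0.143,0.175,-0.001],[-0.143,0.179,-0.001]],"turn":[0,0,0,0,0,0,0,0,0,0,0,0]}'
python3 -m inch '{"travel":[[0,0,0],[0,0,0],[0,0,0],[0,0,0],[0,0,0],[0,0,-0.01],[0,0,-0.03],[0,0,-0.07],[0,0,-0.1],[0,0,-0.1]],"turn":[0,0,0,0,0,0,0,0,0,0]}' 0.058
```

```text
clock: 9.6
position: [0.6635, 0.0324, 0.0089]
tcp_rot: [0.001, 0.695, 0.719, 0.001]
contact_force: [-0.7, -0.6, -1.4]
opening: 0.0496
grasp_force: 21.1
clock: 10.43
position: [0.6661, 0.0321, 0.1171]
tcp_rot: [0.006, 0.695, 0.719, 0.004]
contact_force: [0.3, 0.3, 0.8]
opening: 0.0579
grasp_force: 0.0
```

```bash
python3 -m inch '{"travel":[[0,-0.04,-0.02],[0,-0.08,-0.02],[0,-0.12,-0.02],[0,-0.16,-0.02],[0,-0.2,-0.02],[0,-0.22,-0.02],[0,-0.22,-0.02]],"turn":[0,0,0,0,0,0,0]}' 0.0
python3 look.py x gate_tab kit_tray
python3 - <<'E'
from h import *
c=arm.camera('top');im=cv2.cvtColor(c['image'],cv2.COLOR_RGB2BGR)[150:330,190:450]
cv2.imwrite('pics/t3.png',cv2.resize(im,None,fx=3,fy=3))
for t in ['gate_tab','kit_tray','bracket_a_mid','cover_a_mid','spindle_a_mid']:
  for d in arm.spot_point(c,t)[:3]: print(t,round(d['score'],2),w(c,d['point']).round(3))
E
```

```text
clock: 11.02
position: [0.4373, 0.0255, 0.127]
tcp_rot: [-0.001, 0.695, 0.719, -0.001]
contact_force: [-0.1, -0.1, -0.6]
opening: 0.0003
grasp_force: 0.0
11.1667 [0.4423 0.0248 0.1288] x [-0.035  0.999 -0.001] y [0.999 0.035 0.002]
gate_tab 0.88 [ 0.621 -0.168  0.033]
gate_tab 0.41 [ 0.434 -0.328  0.015]
gate_tab 0.33 [ 0.464 -0.166  0.018]
kit_tray 0.82 [ 0.674  0.012 -0.003]
kit_tray 0.55 [0.479 0.278 0.008]
kit_tray 0.18 [ 0.67  -0.027  0.009]
bracket_a_mid 0.72 [ 0.465 -0.164  0.017]
bracket_a_mid 0.6 [ 0.777 -0.221  0.011]
bracket_a_mid 0.25 [0.66  0.028 0.015]
cover_a_mid 0.91 [0.479 0.278 0.011]
spindle_a_mid 0.61 [ 0.471 -0.056  0.011]
```

View pics/t3.png

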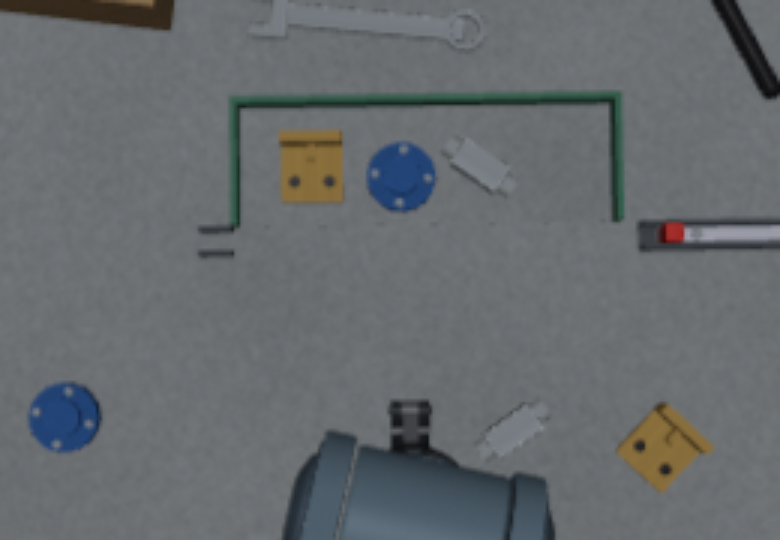

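The kit is complete: bracket at crop (312,168), cover (400,176) and spindle (480,165), all inside the tray. The spare parts are where they started and the gate tab is at (672,232). Next I take the shut fingers behind the tab, above the bar.

```bash
python3 -m inch '{"travel":[[-0.03,0.02,0],[-0.06,0.04,0],[-0.09,0.061,0],[-0.12,0.082,0],[-0.15,0.102,0],[-0.18,0.122,0],[-0.21,0.143,0],[-0.232,0.158,0],[-0.244,0.166,0],[-0.244,0.166,0],[-0.244,0.166,0],[-0.244,0.166,0]],"turn":[0,0,0,0,0,0,0,0,0,0,0,0]}' 0.0
python3 -m inch '{"travel":[[0,0,0.03],[0,0,0.06],[0,0,0.083],[0,0,0.092],[0,0,0.092]],"turn":[0,0,0,0,0]}'
python3 look.py w4.png gate_tab
```

```text
clock: 12.47
position: [0.6152, -0.2122, 0.1271]
tcp_rot: [-0.001, 0.695, 0.719, -0.0]
contact_force: [0.1, 0.4, -0.7]
opening: 0.0003
grasp_force: 0.0
clock: 12.88
position: [0.6135, -0.211, 0.033]
tcp_rot: [-0.003, 0.694, 0.72, -0.001]
contact_force: [-0.2, -0.2, 0.2]
opening: 0.0003
grasp_force: 0.0
gate_tab 0.77 [ 0.617 -0.166  0.034]
12.9833 [ 0.6162 -0.2128  0.0369] x [-0.035  0.999 -0.001] y [0.999 0.035 0.001]
```

View pics/w4.png

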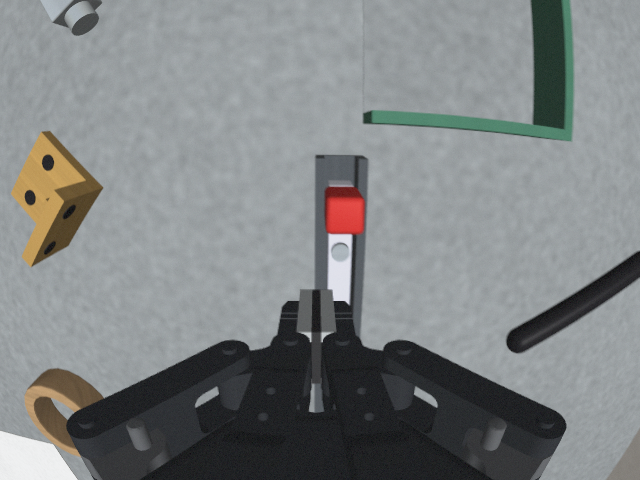

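The shut fingers stand behind the red tab (345,210), a few mm to its left. I shift 5 mm towards +x and push.

```bash
python3 -m inch '{"travel":[[0,0.005,0],[0.01,0.005,0],[0.02,0.005,0],[0.03,0.005,0],[0.045,0.005,0],[0.065,0.005,0],[0.09,0.005,0],[0.115,0.005,0],[0.14,0.005,0],[0.165,0.005,0],[0.19,0.005,0],[0.21,0.005,0]],"turn":[0,0,0,0,0,0,0,0,0,0,0,0]}'
python3 -m inch '{"travel":[[0.015,0,0],[0.03,0,0],[0.045,0,0],[0.06,0,0],[0.07,0,0],[0.08,0,0],[0.09,0,0],[0.095,0,0],[0.095,0,0]],"turn":[0,0,0,0,0,0,0,0,0]}'
python3 look.py x gate_tab
```

```text
clock: 13.98
position: [0.614, -0.0008, 0.0368]
tcp_rot: [0.001, 0.694, 0.72, 0.001]
contact_force: [2.5, -2.7, 1.1]
opening: 0.0001
grasp_force: 1.5
clock: 14.73
position: [0.6096, 0.0931, 0.0354]
tcp_rot: [-0.001, 0.694, 0.72, -0.0]
contact_force: [0.1, -0.3, 0.1]
opening: 0.0
grasp_force: 0.0
gate_tab 0.72 [0.61  0.11  0.031]
14.8333 [0.6095 0.0922 0.0352] x [-0.035  0.999  0.001] y [ 0.999  0.035 -0.002]
```

```bash
python3 -m inch '{"travel":[[0.005,0,0],[0.01,0,0],[0.015,0,0],[0.02,0,0],[0.023,0,0],[0.023,0,0]],"turn":[0,0,0,0,0,0]}'
python3 -m inch '{"travel":[[0.003,0,0],[0.006,0,0],[0.009,0,0],[0.012,0,0],[0.012,0,0]],"turn":[0,0,0,0,0]}'
```

```text
clock: 15.33
position: [0.6092, 0.1158, 0.0357]
tcp_rot: [-0.0, 0.695, 0.719, 0.0]
contact_force: [0.0, 0.8, -0.8]
opening: 0.0003
grasp_force: 0.0
clock: 15.75
position: [0.609, 0.1275, 0.0359]
tcp_rot: [-0.0, 0.695, 0.719, 0.0]
contact_force: [-1.0, -0.0, -0.0]
opening: -0.0001
grasp_force: 0.0
```

```bash
python3 -m inch '{"travel":[[0.002,0,0],[0.004,0,0],[0.006,0,0],[0.008,0,0],[0.008,0,0]],"turn":[0,0,0,0,0]}'
python3 look.py x gate_tab kit_tray
```

```text
clock: 16.17
position: [0.6088, 0.1353, 0.036]
tcp_rot: [0.0, 0.695, 0.719, 0.0]
contact_force: [-0.6, -0.9, -0.5]
opening: -0.0007
grasp_force: 0.3
gate_tab 0.91 [0.61  0.153 0.036]
16.3167 [0.6088 0.1352 0.036 ] x [-0.035  0.999  0.001] y [0.999 0.035 0.   ]
```

```bash
python3 -m inch '{"travel":[[0.002,0,0],[0.004,0,0],[0.005,0,0],[0.005,0,0],[0.005,0,0]],"turn":[0,0,0,0,0]}'
```

```text
clock: 16.73
position: [0.6088, 0.1372, 0.036]
tcp_rot: [0.002, 0.694, 0.719, -0.002]
contact_force: [-1.6, -11.2, 1.2]
opening: 0.0001
grasp_force: 5.7
```

The end stop is reached: 11 N at y=0.137, short of the commanded position. I back off and rise, then check.

```bash
python3 -m inch '{"travel":[[-0.01,0,0],[-0.025,0,0],[-0.025,0,-0.03],[-0.025,0,-0.07],[-0.025,0,-0.11],[-0.025,-0.04,-0.12],[-0.025,-0.08,-0.12],[-0.025,-0.12,-0.12],[-0.025,-0.16,-0.12],[-0.025,-0.2,-0.12],[-0.025,-0.2,-0.12],[-0.025,-0.2,-0.12]],"turn":[0,0,0,0,0,0,0,0,0,0,0,0]}'
python3 - <<'E'
from h import *
c=arm.camera('top');im=cv2.cvtColor(c['image'],cv2.COLOR_RGB2BGR)[130:330,190:450]
cv2.imwrite('pics/t4.png',cv2.resize(im,None,fx=3,fy=3))
print([ (round(d['score'],2),w(c,d['point']).round(3)) for d in arm.spot_point(c,'gate_tab')[:1]])
E
```

```text
clock: 17.73
position: [0.4074, 0.1078, 0.1553]
tcp_rot: [-0.0, 0.695, 0.719, 0.0]
contact_force: [-0.2, -0.6, 0.4]
opening: -0.0001
grasp_force: 0.0
[(0.66, array([0.611, 0.154, 0.033]))]
```

View pics/t4.png

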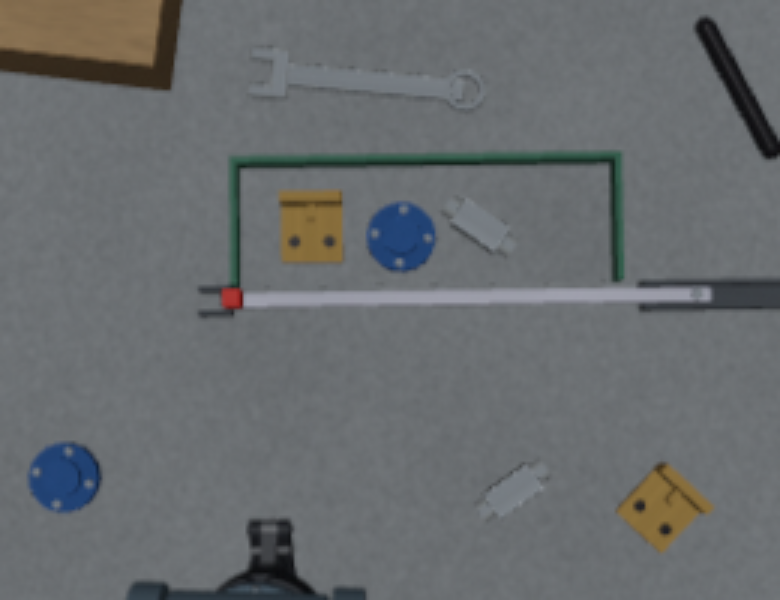

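The bar crosses the whole mouth. The red tab sits in the catch at crop (232,298), the kit is inside, and the spare parts and bystanders have not moved.

```bash
python3 -c "from cell import arm; print(arm.job_done())"
```

```text
the job is handed in; nothing more can be done
None
```

The job is handed in: the tray holds one bracket, one cover and one spindle, and the gate is pushed to its end stop; the spare parts and bystanders were still in place in the last picture, and no verdict was returned.

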